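# Start a timed spin on the mini-centrifuge

## Robot

A 6-joint arm with a two-finger parallel gripper is mounted at the origin on a cart in front of the work surface, level with it; the furniture and walls round the work are solid. World frame = base frame: x ahead of the robot, y to its left, z up, the work surface at z = 0. Lengths are in mm, angles in rad, forces in N, time in s.
With the tool pointing down it reaches from about 300 to 1000 mm from the base axis. Payload 5.1 kg.
Tool frame: the origin (TCP) lies midway between the tips of the shut fingers; the grasp point (between the pads) lies 19 mm behind it; z points along the fingers, y is the line along which they close (so a half turn about z gives the same grasp; the last joint's range is limited). The gripper opens to 95 mm and grips with 3 to 60 N. Pads are 20 mm wide; open, the fingers measure 119 mm over their backs; the gripper's body (75 mm by 180 mm) begins 59 mm behind the grasp point.
Start: joints at [-1.232, 0.124, 1.65, -0, 1.367, -0.083], TCP at [266.08, -593.031, 214.656] pointing down, gripper open.
Joint ranges: [-2.61, 2.61], [-1.02, 2.33], [0.03, 2.71], [-1.35, 4.49], [0.32, 2.68], [-2.91, 2.91]. Speed limits (rad/s): [2.57, 2.57, 3.14, 3.14, 3.14, 3.14].

## Interface

Orientations are given as a rotation vector (axis times angle).
In Python, from workcell import manip, vision, finder gives the robot as it stands. The module is installed in compiled form; this text tells all that it offers.
- The arm moves only by the tool move_arm, never from a script. Its argument "plan" is a list of rows, each an object with "delta_pos": the shift along the tool's x, y, z in m, a list of three; "twist": the turn about the tool's z in degrees. In form: [{"delta_pos": [x, y, z], "twist": twist}, ...]. A call has 1 to 10 rows; each row is the pose to reach, as a shift and turn from the pose commanded when the call began, along the tool's axes at that moment; what a row does not reach only later rows make up. A row lasts 1/8 s, in which the tool goes at most 62.5 mm and 10.7 degrees, less where a joint would pass 70% of its speed; a pose out of reach is approached as far as the arm can. A call with a gripper value outside its range is refused whole. "jaw" is the opening, from 0 (shut) to 1 (fully open), set as the call begins (left out, the last holds). The fingers move at their own pace and stop on an object; "force" is the grip in N (left out, the last holds). Time passes only in rows, so rows that repeat a pose let the fingers close. It gives the time, the measured TCP pose, the force, the opening and the grip force at its end, in the units of the state.
- manip.get_obs(): the state, without advancing time (a new reading comes with each control period).
- vision.grab_frame(name): name is "side" or "top"; returns a dict with "frame" (384x512x3 uint8, red, green, blue), "range_z" (384x512 float32, mm along the optical axis (not along the pixel's ray), 0 where there is no reading), "fovy" (degrees; the focal length in pixels is half the picture's height over the tangent of half this angle, whatever the lens; pixels are square), "cx", "cy" (the principal point, pixels), "D" ([k1, k2, p1, p2, k3] as OpenCV has them; the pictures are not rectified), "rvec" (rotation vector, rad) and "tvec" (3), from world to camera coordinates, as OpenCV has them. Camera axes: x right, y down, z forward; pixel columns grow to the right and rows downward; lengths in mm; the calibration is good to about 2 mm. A picture is of the moment at which its call begins.
- manip.close_job(): hands the job in; it is judged then, once.
Trained networks look in a picture, given as the dict that the camera call returned (one of the last four; its "shot" number tells which), for a name from the list of things; names that differ only in an ending like _2 or _b are one class to them, and where a whole thing is asked for, a point or a joint stands for the part that bears it (a point fixed in the world has none). Each returns a list of dicts, best first, with "conf" (0 to 1); they miss things now and then, are a little off and sometimes report something else, mostly with a low value. They report only what shows in the picture. A call takes as long as a camera call. They do not tell look-alikes from the thing itself.
- finder.masks_of(target, picture): "pixels" (384x512 bool, what is visible of it) and "bbox" ([left, top, right, bottom] in pixels, round what is visible of it).
- finder.landmark_of(target, picture): "at" ([column, row] in pixels: a listed point, or the origin of a listed thing).
The state is a dict: "clock": time; "qpos": joint angles; "qvel": joint speeds; "joint_efforts": joint torques, N m; "ee_pos": TCP position; "tool_rot": TCP orientation; "contact_force": force on the tool from outside, world axes, zero at the start; "ft_torque": the same for the moment, N m; "width": opening from 0.0 (shut) to 1.0 (fully open); "grasp_force": force on a finger pad.
Only numpy, scipy, OpenCV 4.12 (cv2) and the standard library are available. Lean on these libraries where they do the work, as an engineer would, in place of code of your own. Each camera call takes 0.05 s, during which the arm holds its last target. There are 200 camera calls.

## Task

The mini-centrifuge is loaded and its lid stands ajar: with closed fingers, press the tab at the front of the lid down until the catch snaps and the lid stays shut; then press down the raised near end of the rocker switch so that it tips over and stays on; and then start the clock by pressing the left-hand one of the bench timer's three keys and letting it come up again. Only press: do not pick up or shift anything, and leave the round short-spin button beside the rocker alone.

Things in the scene. Friction and masses are not known exactly. Their poses are not given: they have to be found in the camera images.
- mini_centrifuge: White mini-centrifuge, fixed, 226 mm deep (x), 156 mm wide (y). Origin: centre of its underside; x axis from its front edge to the lid hinge at the back, y to its left, z up. The front faces the robot, turned by up to 0.35 rad. A flat control deck 58 mm above the worktop lies in front of the round bowl with the rotor. Highest point with the lid shut: 115 mm above the worktop.
- lid (a joint): Angle of the clear domed lid, rad: 0 shut, grows as it opens; starts ajar at 0.4 to 0.75. The stiff sprung hinge holds it about where it is and lifts it again if let go before it has latched. About 2 N at the tab moves it; over the last 10 mm the spring catch takes up to about 5 N, then snaps and holds. Below 0.02 it is shut and latched.
- lid_tab (a point): Pressing point on top of the lid's grey front tab (32 mm wide, 6 mm thick), 13 mm behind its front edge, 185 mm in front of the hinge line and, shut, 13 mm above it. Moves on an arc about the hinge; shut, it is 93 mm above the worktop at x = -77 mm, y = 0 of mini_centrifuge. When the lid is open the tab's face slopes, its front edge highest.
- lid_hinge (a point): Midpoint of the lid's hinge line, which runs along y of mini_centrifuge at its x = +108 mm, 80 mm above the worktop.
- rocker (a joint): Tilt of the black rocker switch, rad: 0 off (near end up), 0.4 on (near end down, far end up). An over-centre spring throws it to either side; it takes about 5 N down on the near half until it passes the middle (0.2), then it snaps over and stays. Above 0.3 counts as on.
- rocker_near_end (a point): Middle of the upper face of the rocker's near half (towards the machine's front edge), to be pressed; moves with the rocker. The rocker is 32 mm long (x), 23 mm wide, on the deck 47 mm left of the machine's middle; its pivot is 11 mm behind this point. Off: about 68 mm above the worktop, face sloping up to the front; on: 63.5 mm, level, 3.5 mm above the bezel.
- short_spin_top (a point): Middle of the top of the round grey short-spin button (18 mm across, in a black collar), on the right of the deck, 94 mm right of the rocker, 69 mm above the worktop. To be left alone.
- short_spin (a joint): How far the short-spin button is pushed in, m: 0 out, 0.004 fully in. Springs back.
- bench_timer: Small white bench timer, 58 x 66 x 21 mm, 83 g, loose, lying flat. Origin: centre of its underside; its x axis points from the row of three round keys to the display, y to its left, z up; keys face the robot, turned by up to 0.4 rad.
- start_key (a point): Middle of the top of the timer's left-hand key (12 mm across, 21 mm above the worktop, 3 mm proud of the case), 14 mm to the near side (-x) and 18 mm to the left (+y) of the timer's middle. The middle key is 18 mm to its right.
- bench_timer_key_1 (a joint): How far the left-hand key is pushed in, m: 0 up, 0.0012 fully in (about 5 N, spring return). 0.0008 counts as pressed.
- small_beaker: Small clear beaker, 47 x 50 x 58 mm, loose bystander; origin at the centre of its underside.
- vial: Capped vial, 24 mm across, 74 mm tall, standing, loose bystander; origin at the centre of its underside.
- petri: Clear petri dish, 60 mm across, 16 mm high, loose bystander; origin at the centre of its underside.
Mind the look-alikes: they are no part of the job. Leave any black or blue look-alike of the bench_timer alone.

How it is judged:
By the outcome, as a careful person would: the job done as asked, in the order asked, and still so for the second after the job is handed in, with the robot touching nothing.
It also fails if it takes over 64 s, if anything falls off the work surface, if the arm or the gripper's body presses on something with over 40 N, if the wrist force passes 120 N, or if a joint passes its speed limit or range.

## Working session

There is one attempt and no reset: what is moved stays moved. The work goes in short steps, Python scripts to look and compute and a tool call to move; the robot and the scene stay as the last step left them, time stands still between calls to the robot, and variables do not carry over. Pictures are saved under pics/ and viewed, at most 10 in all, crops included, and the job is handed in when it is done.

Besides the shell and the picture viewer there is one more tool, called after ">>>" as a command line: name --argument value ..., lists and objects as JSON in quotes. move_arm: Moves the arm, as the interface text tells. Its arguments: {"type":"object","properties":{"plan":{"type":"array","items":{"type":"object","properties":{"delta_pos":{"type":"array","items":{"type":"number"}},"twist":{"type":"number"}}}},"jaw":{"type":"number"},"force":{"type":"number"}},"required":["plan"]}

```bash
mkdir -p pics; cat > h.py <<'E'
import numpy as np, cv2
from workcell import manip, vision, finder
def cam(p):
    f=192/np.tan(np.radians(p["fovy"])/2)
    K=np.array([[f,0,p["cx"]],[0,f,p["cy"]],[0,0,1.]])
    R=cv2.Rodrigues(np.array(p["rvec"],float))[0]; return K,np.array(p["D"],float),R,np.array(p["tvec"],float).ravel()
def ray(p,uv):
    K,D,R,t=cam(p); n=cv2.undistortPoints(np.array([[uv]],float),K,D)[0,0]
    return -R.T@t, R.T@np.array([n[0],n[1],1.])
def at_z(p,uv,z):
    o,d=ray(p,uv); return o+d*(z-o[2])/d[2]
def by_range(p,uv):
    o,d=ray(p,uv); u,v=int(round(uv[0])),int(round(uv[1])); w=p["range_z"][v-2:v+3,u-2:u+3]; w=w[w>0]
    return o+d*np.median(w) if w.size else None
def proj(p,X):
    K,D,R,t=cam(p); return cv2.projectPoints(np.array(X,float).reshape(-1,1,3),cv2.Rodrigues(R)[0],t,K,D)[0].reshape(-1,2)
def save(p,n,crop=None,s=1):
    im=p["frame"][:,:,::-1]
    if crop: im=im[crop[1]:crop[3],crop[0]:crop[2]]
    cv2.imwrite("pics/"+n,cv2.resize(im,None,fx=s,fy=s,interpolation=cv2.INTER_CUBIC))
E
python3 - <<'E'
from h import *
np.set_printoptions(precision=1,suppress=True)
P={n:vision.grab_frame(n) for n in("top","side")}
for n,p in P.items():
    save(p,n+"0.png",None,1.5); print(n,"cam at",ray(p,(256,192))[0])
    for t,z in(("mini_centrifuge",0),("lid_tab",None),("lid_hinge",80),("rocker_near_end",68),("short_spin_top",69),("bench_timer",0),("start_key",21)):
        for r in finder.landmark_of(t,p)[:4]:
            if r["conf"]>.15: print(t,round(r["conf"],2),np.array(r["at"]),at_z(p,r["at"],z) if z is not None else "",by_range(p,r["at"]))
o=manip.get_obs();print(o["ee_pos"],o["tool_rot"],o["clock"])
E
```

```text
top cam at [ 436.1  -37.1 1263.6]
lid_tab 0.74 [175. 193.]  [554.5 210.6 206.5]
lid_hinge 0.87 [185.5 150.7] [692.1 212.1  80. ] [684.3 204.5 116.1]
rocker_near_end 0.68 [170.7 222.2] [485.4 254.   68. ] [485.5 254.6  65.6]
short_spin_top 0.54 [202.8 220.4] [490.2 160.9  69. ] [490.4 161.6  65.1]
bench_timer 0.91 [346.1 227.6] [ 469.5 -261.6    0. ] [ 469.  -258.2   19. ]
bench_timer 0.79 [310.4 196.1] [ 565.8 -155.2    0. ] [ 563.9 -153.4   18.3]
bench_timer 0.77 [302.7 232.8] [ 454.6 -130.3    0. ] [ 454.3 -128.9   18.5]
side cam at [428.  788.4 446.5]
mini_centrifuge 0.78 [225.9 280.8] [575.2 213.6   0. ] [556.5 286.7  56.7]
lid_tab 0.87 [230.  189.1]  [551.8 229.3 209. ]
lid_hinge 0.96 [167.  247.6] [685.1 225.1  80. ] [664.  271.4 110.1]
rocker_near_end 0.69 [267.6 270.1] [484.4 264.   68. ] [484.3 264.8  68.6]
short_spin_top 0.5 [266.2 239.3] [497.5 159.6  69. ] [497.4 160.   69.2]
bench_timer 0.74 [254.6 205.2] [ 563.8 -146.2    0. ] [ 560.7 -124.6   10.3]
bench_timer 0.71 [293.5 209.5] [ 449.1 -125.6    0. ] [448.4 -95.9  14.5]
bench_timer 0.6 [293.6 188.8] [ 453.4 -278.7   -0. ] [ 452.4 -236.1   17.8]
[ 266.1 -593.1  214.7] [3.1 0.7 0. ] 0.8
```

View pics/top0.png

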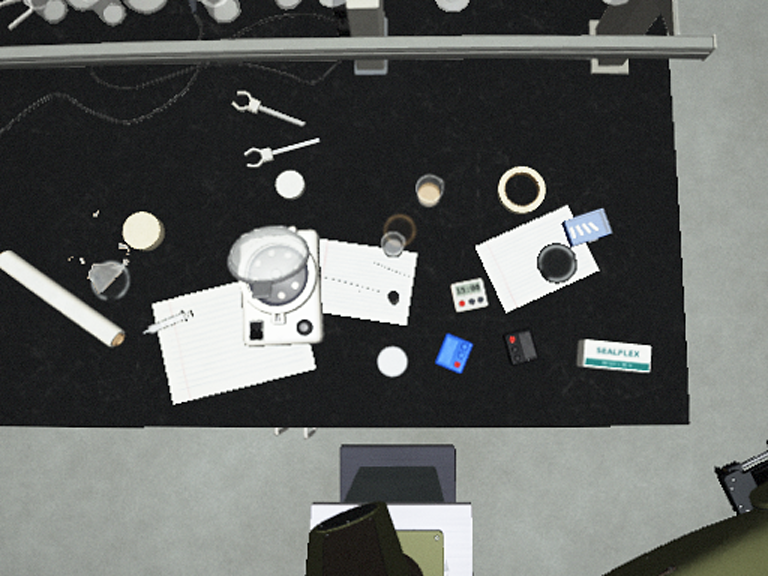

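```bash
python3 - <<'E'
from h import *
p=vision.grab_frame("top"); save(p,"keys.png",(280,170,380,260),7)
np.set_printoptions(precision=1,suppress=True)
for r in finder.masks_of("bench_timer",p):
    m=r["pixels"]; print(r["conf"],r["bbox"],p["frame"][m].mean(0), np.percentile(p["frame"][m],80,axis=0))
    (c,s,a)=cv2.minAreaRect(np.argwhere(m)[:,::-1].astype(np.float32)); print(c,s,a)
print(cv2.Rodrigues(np.array(manip.get_obs()["tool_rot"]))[0])
E
```

```text
0.8 [333.1, 218.2, 359.9, 243.1] [60.  55.4 56.9] [84.  83.  84.6]
(346.3529357910156, 230.41177368164062) (21.3431339263916, 19.887920379638672) 75.96376037597656
0.72 [290.5, 221.6, 311.8, 248.7] [ 79.2 130.6 222.5] [105. 170. 252.]
(301.637939453125, 235.65518188476562) (20.24079132080078, 23.026222229003906) 21.801410675048828
0.7 [300.5, 185.7, 326.1, 209.0] [182.  182.9 176.4] [236. 238. 234.]
(311.88238525390625, 197.02940368652344) (20.372989654541016, 22.55581283569336) 75.96376037597656
[[ 0.9  0.4  0. ]
 [ 0.4 -0.9 -0. ]
 [-0.   0.  -1. ]]
```

View pics/keys.png

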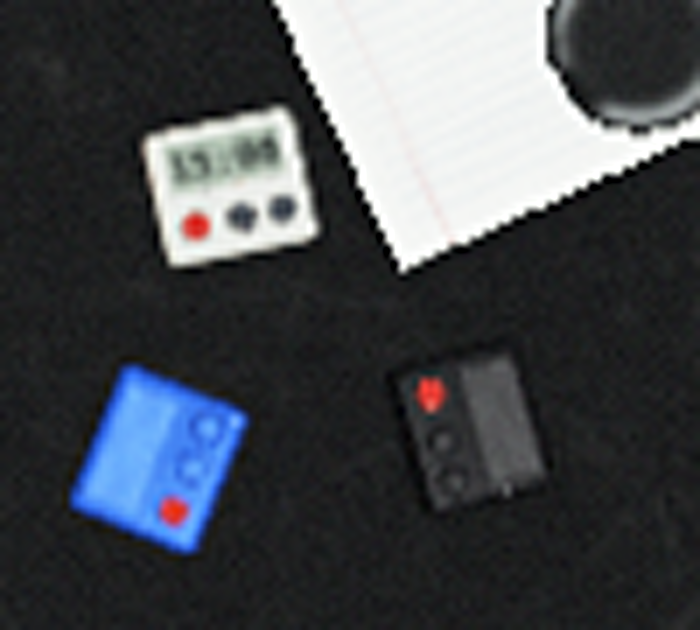

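View pics/side0.png

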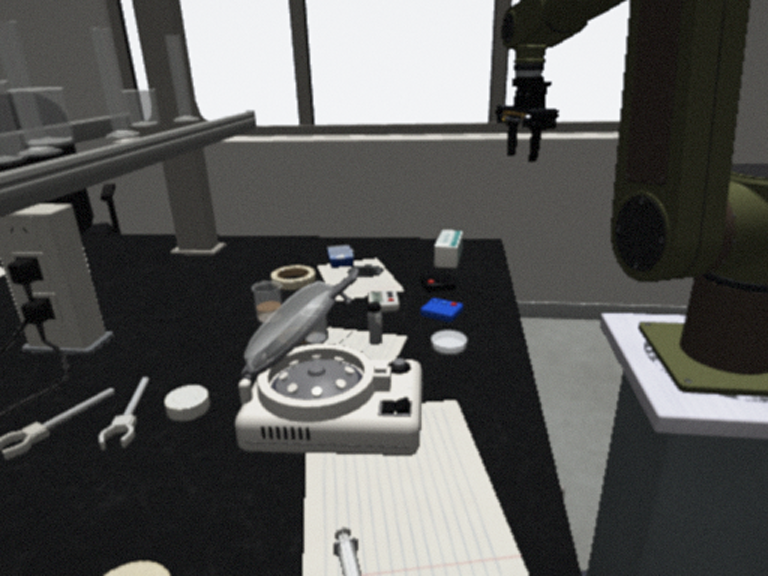

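The white timer, at top pixels (311,196), is the right one. The look-alikes are blue at (302,235) and black at (346,230). Its red key in the enlarged crop is left-hand, at about (308,202). The centrifuge sits at top (185,190) with its lid ajar and the tab at (175,193). The rocker is at (171,222) and the short-spin button at (203,220).

```bash
cat > fit.py <<'E'
from h import *
from scipy.optimize import least_squares
def model(q):
    x,y,a,th,xr,xs=q; c,s=np.cos(th),np.sin(th)
    L=np.array([[108,0,80],[108-185*c+13*s,0,80+185*s+13*c],[xr,47,68],[xs,-47,69]])
    R=np.array([[np.cos(a),-np.sin(a),0],[np.sin(a),np.cos(a),0],[0,0,1]])
    return L@R.T+[x,y,0]
N=("lid_hinge","lid_tab","rocker_near_end","short_spin_top")
def fit(P):
    obs=[(p,i,finder.landmark_of(n,p)[0]["at"]) for p in P for i,n in enumerate(N)]
    f=lambda q:np.concatenate([proj(p,model(q)[i])[0]-a for p,i,a in obs])
    r=least_squares(f,[580,210,.06,.65,-85,-85],x_scale=[10,10,.1,.1,10,10],loss="soft_l1"); return r.x,f(r.x).reshape(-1,2)
E
python3 - <<'E'
from fit import *
np.set_printoptions(precision=3,suppress=True)
P=[vision.grab_frame(n) for n in("top","side")]
q,res=fit(P);print(q);print(res);print(model(q))
hs=[];
for p in P:
    hsv=cv2.cvtColor(p["frame"],cv2.COLOR_RGB2HSV)
    m=(((hsv[...,0]<8)|(hsv[...,0]>172))&(hsv[...,1]>120)&(hsv[...,2]>90)).astype(np.uint8)
    u,v=proj(p,[551,-136,21])[0].astype(int); w=np.zeros_like(m); w[v-9:v+10,u-9:u+10]=1
    print("red",[(c,at_z(p,c,21)) for c in [np.argwhere(m&w)[:,::-1].mean(0)]])
    print([(r["conf"],r["at"],at_z(p,r["at"],21)) for r in finder.landmark_of("start_key",p)])
p=P[0]
for r in finder.masks_of("bench_timer",p):
    if p["frame"][r["pixels"]].mean()>150 and 0<r["bbox"][1]:
        c=cv2.boxPoints(cv2.minAreaRect(np.argwhere(r["pixels"])[:,::-1].astype(np.float32)));print([at_z(p,k,18)[:2] for k in c])
o=manip.get_obs();print(o["ee_pos"],o["tool_rot"],o["clock"],cv2.Rodrigues(np.array(o["tool_rot"]))[0])
E
```

```text
[580.389 213.364   0.041   0.699 -93.314 -82.38 ]
[[-0.667 -0.405]
 [-1.888  0.037]
 [-0.573  1.071]
 [ 0.794 -3.388]
 [ 0.751 -1.68 ]
 [-0.313  0.52 ]
 [-0.472 -2.067]
 [ 0.904  0.112]]
[[688.3   217.757  80.   ]
 [555.171 212.338 209.002]
 [485.24  256.53   68.   ]
 [499.989 163.053  69.   ]]
red [(array([307.667, 201.889]), array([ 546.256, -144.755,   21.   ]))]
[(0.71, [263.5, 200.7], array([550.558, -12.751,  21.   ]))]
red [(array([260., 199.]), array([ 547.231, -145.26 ,   21.   ]))]
[]
[array([ 584.46, -121.1 ]), array([ 596.103, -186.901]), array([ 538.155, -196.278]), array([ 526.62 , -130.793])]
[ 266.093 -593.051  214.658] [ 3.072  0.658 -0.   ] 1.55 [[ 0.912  0.409 -0.   ]
 [ 0.409 -0.912 -0.   ]
 [-0.     0.    -1.   ]]
```

>>> move_arm --plan '[{"delta_pos": [0.04,-0.04,-0.03],"twist": 3},{"delta_pos": [0.08,-0.08,-0.06],"twist": 6},{"delta_pos": [0.12,-0.12,-0.08],"twist": 10},{"delta_pos": [0.16,-0.16,-0.085],"twist": 14},{"delta_pos": [0.2,-0.2,-0.085],"twist": 18},{"delta_pos": [0.24,-0.24,-0.085],"twist": 22},{"delta_pos": [0.28,-0.285,-0.085],"twist": 22},{"delta_pos": [0.32,-0.33,-0.085],"twist": 22},{"delta_pos": [0.36,-0.37,-0.085],"twist": 22},{"delta_pos": [0.4,-0.41,-0.085],"twist": 22}]' --jaw 0 --force 20

```text
clock: 2.8
ee_pos: [463.5, -53.3, 300.1]
tool_rot: [3.141, 0.059, 0.002]
contact_force: [0.4, -1.4, -0.0]
width: 0.024
grasp_force: 0.0
```

>>> move_arm --plan '[{"delta_pos": [0.02,-0.05,0],"twist": 0},{"delta_pos": [0.04,-0.105,0],"twist": 0},{"delta_pos": [0.065,-0.16,0],"twist": 0},{"delta_pos": [0.085,-0.215,0],"twist": 0},{"delta_pos": [0.1,-0.262,0.02],"twist": 0},{"delta_pos": [0.1,-0.264,0.045],"twist": 0},{"delta_pos": [0.1,-0.264,0.065],"twist": 0},{"delta_pos": [0.1,-0.264,0.065],"twist": 0}]'

```text
clock: 3.8
ee_pos: [552.0, 211.6, 232.4]
tool_rot: [3.14, 0.058, -0.006]
contact_force: [0.1, 0.3, -0.3]
width: 0.006
grasp_force: 0.0
```

```bash
python3 - <<'E'
from fit import *
np.set_printoptions(precision=1,suppress=True)
P=[vision.grab_frame(n) for n in("top","side")]
a=cv2.resize(P[0]["frame"][130:250,120:240],(400,400));b=cv2.resize(P[1]["frame"][150:310,150:310],(400,400))
cv2.imwrite("pics/ap.png",np.hstack([a,b])[:,:,::-1])
o=manip.get_obs();e=o["ee_pos"];print(e,o["tool_rot"],o["contact_force"])
for p,c,s in((P[0],(120,130),400/120),(P[1],(150,150),2.5)): print((proj(p,e)[0]-c)*s)
E
```

```text
[553.4 211.8 235.4] [-3.1 -0.1 -0. ] [1.5 0.8 0.1]
[172.9 207.2]
[200.5  53.6]
```

View pics/ap.png

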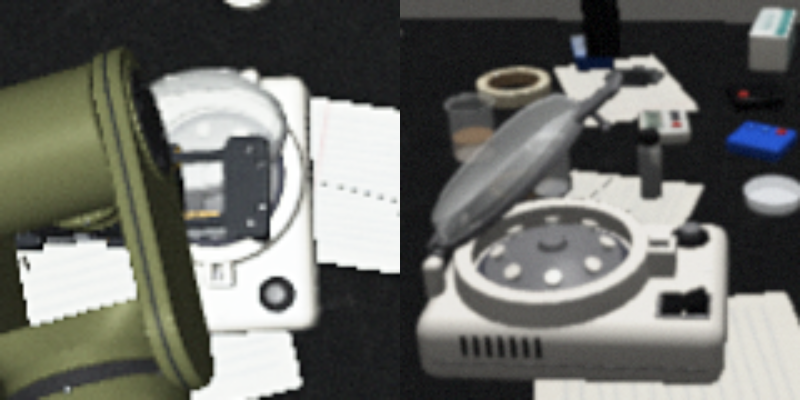

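>>> move_arm --plan '[{"delta_pos": [0.0,0,0.01],"twist": 0},{"delta_pos": [0.0,0,0.018],"twist": 0},{"delta_pos": [-0.006,0,0.027],"twist": 0},{"delta_pos": [-0.012,0,0.036],"twist": 0},{"delta_pos": [-0.016,0,0.044],"twist": 0},{"delta_pos": [-0.021,0,0.052],"twist": 0},{"delta_pos": [-0.026,0,0.06],"twist": 0},{"delta_pos": [-0.03,0,0.069],"twist": 0}]'

```text
clock: 4.9
ee_pos: [522.8, 211.2, 165.3]
tool_rot: [3.141, 0.059, 0.0]
contact_force: [-0.3, -0.2, 1.0]
width: 0.005
grasp_force: 0.7
```

>>> move_arm --plan '[{"delta_pos": [-0.004,0,0.009],"twist": 0},{"delta_pos": [-0.008,0,0.018],"twist": 0},{"delta_pos": [-0.011,0,0.027],"twist": 0},{"delta_pos": [-0.014,0,0.036],"twist": 0},{"delta_pos": [-0.016,0,0.045],"twist": 0},{"delta_pos": [-0.018,0,0.054],"twist": 0},{"delta_pos": [-0.019,0,0.061],"twist": 0},{"delta_pos": [-0.02,0,0.067],"twist": 0},{"delta_pos": [-0.02,0,0.072],"twist": 0},{"delta_pos": [-0.02,0,0.074],"twist": 0}]'

```text
clock: 6.15
ee_pos: [503.1, 210.6, 92.3]
tool_rot: [3.141, 0.059, -0.001]
contact_force: [-4.1, -3.0, 11.2]
width: 0.006
grasp_force: 6.3
```

Force is 11 N at the shut height. I'll add a little more, then lift off and check.

>>> move_arm --plan '[{"delta_pos": [0,0,0.001],"twist": 0},{"delta_pos": [0,0,0.002],"twist": 0},{"delta_pos": [0,0,0.002],"twist": 0}]'

```text
clock: 6.52
ee_pos: [503.1, 210.6, 92.1]
tool_rot: [3.141, 0.06, -0.002]
contact_force: [-6.2, -3.4, 16.9]
width: 0.004
grasp_force: 7.9
```

>>> move_arm --plan '[{"delta_pos": [0,0,-0.01],"twist": 0},{"delta_pos": [-0.005,-0.01,-0.035],"twist": 0},{"delta_pos": [-0.015,-0.03,-0.035],"twist": 0},{"delta_pos": [-0.021,-0.045,-0.035],"twist": 0},{"delta_pos": [-0.021,-0.045,-0.03],"twist": 0},{"delta_pos": [-0.021,-0.045,-0.02],"twist": 0},{"delta_pos": [-0.021,-0.045,-0.01],"twist": 0},{"delta_pos": [-0.021,-0.045,-0.01],"twist": 0}]'

```text
clock: 7.52
ee_pos: [479.5, 253.8, 97.8]
tool_rot: [3.14, 0.058, -0.005]
contact_force: [-0.4, 0.2, 0.9]
width: 0.004
grasp_force: 0.0
```

```bash
python3 - <<'E'
from fit import *
np.set_printoptions(precision=1,suppress=True)
P=[vision.grab_frame(n) for n in("top","side")]
a=cv2.resize(P[0]["frame"][130:250,120:240],(400,400));b=cv2.resize(P[1]["frame"][180:310,180:310],(400,400))
cv2.imwrite("pics/rk.png",np.hstack([a,b])[:,:,::-1])
o=manip.get_obs();e=o["ee_pos"];print(e,o["contact_force"],(proj(P[1],e)[0]-180)*400/130)
print([(n,finder.landmark_of(n,P[1])) for n in N])
E
```

```text
[480.5 254.3  99.3] [-0.3  0.7 -0.1] [277.1 222.7]
[('lid_hinge', [{'at': [166.4, 246.5], 'conf': 0.94}]), ('lid_tab', [{'at': [262.4, 243.9], 'conf': 0.63}]), ('rocker_near_end', [{'at': [267.9, 268.8], 'conf': 0.56}]), ('short_spin_top', [])]
```

View pics/rk.png

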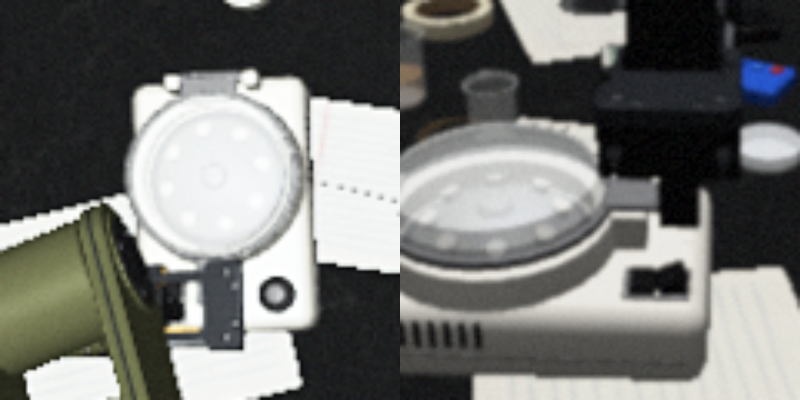

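```bash
python3 - <<'E'
from h import *
P=vision.grab_frame("side"),vision.grab_frame("top")
print(at_z(P[0],(263.7,271.9),60),at_z(P[1],(170.7,218.7),61))
o=manip.get_obs();print(o["ee_pos"],o["contact_force"])
for p in P: # dark pixels near deck left, lifted by range
    K,D,R,t=cam(p)
    pts=[by_range(p,(u,v)) for v in range(20*0+205 if p is P[1] else 258,232 if p is P[1] else 284) for u in range(*( (160,182) if p is P[1] else (246,282))) if p["frame"][v,u].max()<70]
    pts=np.array([a for a in pts if a is not None and 58<a[2]<76 and 440<a[0]<520])
    if len(pts): print(len(pts),pts.min(0),pts.mean(0),pts.max(0))
E
```

```text
[492.09241463 258.98405972  60.        ] [495.86864745 255.89320477  61.        ]
[480.71454682 254.74473879 100.07172536] [0.08781754 0.98053551 0.06037983]
153 [475.73274758 251.03072334  61.33859254] [491.19268382 263.67025509  65.28928524] [508.70663459 271.68605264  69.8590993 ]
38 [477.396293   244.90263602  60.72761099] [490.60293039 250.27519602  65.27279571] [506.29844913 256.17407801  68.58989667]
```

>>> move_arm --plan '[{"delta_pos": [-0.003,-0.003,0.012],"twist": 0},{"delta_pos": [-0.003,-0.003,0.022],"twist": 0},{"delta_pos": [-0.003,-0.003,0.028],"twist": 0},{"delta_pos": [-0.003,-0.003,0.032],"twist": 0},{"delta_pos": [-0.003,-0.003,0.035],"twist": 0},{"delta_pos": [-0.003,-0.003,0.037],"twist": 0},{"delta_pos": [-0.003,-0.003,0.038],"twist": 0},{"delta_pos": [-0.003,-0.003,0.038],"twist": 0}]'

```text
clock: 8.93
ee_pos: [477.6, 257.7, 63.6]
tool_rot: [3.141, 0.06, -0.0]
contact_force: [-6.5, -2.3, 12.0]
width: 0.005
grasp_force: 5.8
```

>>> move_arm --plan '[{"delta_pos": [0,0,-0.03],"twist": 0},{"delta_pos": [0,0,-0.08],"twist": 0},{"delta_pos": [0,0.02,-0.12],"twist": 0},{"delta_pos": [0,0.07,-0.13],"twist": 0},{"delta_pos": [0.005,0.125,-0.13],"twist": 0},{"delta_pos": [0.01,0.18,-0.13],"twist": 0},{"delta_pos": [0.02,0.235,-0.13],"twist": 0},{"delta_pos": [0.03,0.29,-0.13],"twist": 0},{"delta_pos": [0.04,0.345,-0.13],"twist": 0},{"delta_pos": [0.052,0.403,-0.12],"twist": 0}]'

```text
clock: 10.18
ee_pos: [545.6, -145.4, 182.7]
tool_rot: [3.14, 0.059, 0.005]
contact_force: [0.9, 0.4, 0.5]
width: 0.007
grasp_force: 0.0
```

```bash
python3 - <<'E'
from fit import *
np.set_printoptions(precision=1,suppress=True)
P=[vision.grab_frame(n) for n in("top","side")]
a=cv2.resize(P[0]["frame"][130:250,120:240],(400,400));b=cv2.resize(P[1]["frame"][180:310,180:310],(400,400))
cv2.imwrite("pics/rk2.png",np.hstack([a,b])[:,:,::-1])
o=manip.get_obs();print(o["ee_pos"],o["tool_rot"],o["contact_force"])
E
```

```text
[ 544.7 -147.9  180.4] [ 3.1  0.1 -0. ] [ 0.6  0.9 -0.7]
```

View pics/rk2.png

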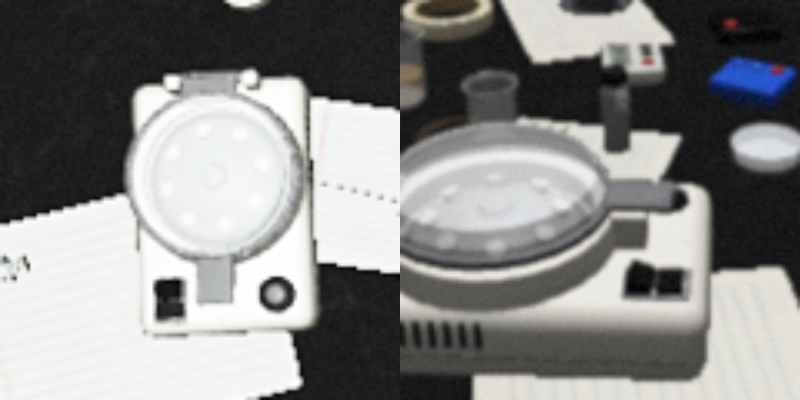

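Lid shut and rocker on: its far end is up at right-half (640,275). Next is the timer key.

>>> move_arm --plan '[{"delta_pos": [0.001,-0.006,0.04],"twist": -4},{"delta_pos": [0.001,-0.006,0.08],"twist": -8},{"delta_pos": [0.001,-0.006,0.115],"twist": -8},{"delta_pos": [0.001,-0.006,0.135],"twist": -8},{"delta_pos": [0.001,-0.006,0.145],"twist": -8},{"delta_pos": [0.001,-0.006,0.15],"twist": -8},{"delta_pos": [0.001,-0.006,0.15],"twist": -8}]'

```text
clock: 11.15
ee_pos: [546.0, -137.3, 32.5]
tool_rot: [3.129, 0.278, 0.002]
contact_force: [-0.2, 0.4, -0.6]
width: 0.005
grasp_force: 0.0
```

```bash
python3 - <<'E'
from h import *
p=vision.grab_frame("side"); save(p,"key.png",(225,165,305,225),8)
o=manip.get_obs();e=o["ee_pos"];print(e,o["tool_rot"],o["contact_force"],(proj(p,[e,[546.5,-145,21]])-[225,165])*8)
E
```

```text
[ 546.19879969 -137.40889877   32.78752373] [3.12845805e+00 2.78322950e-01 2.79706717e-03] [ 0.7242373   0.16633603 -0.38936885] [[279.58022132 251.2534235 ]
 [281.90867865 272.34966818]]
```

View pics/key.png

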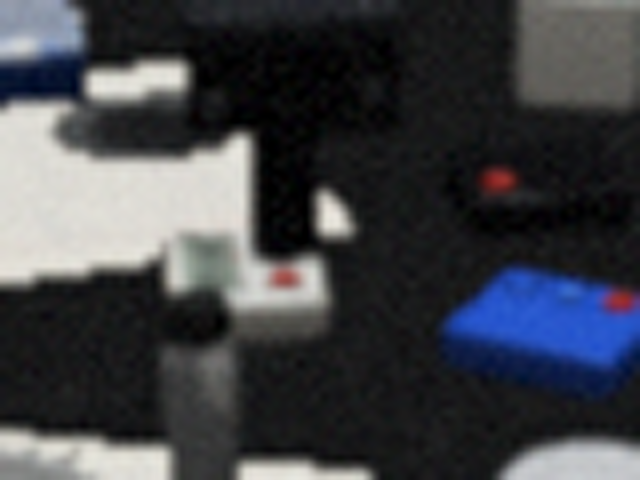

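>>> move_arm --plan '[{"delta_pos": [0,0.004,0.002],"twist": 0},{"delta_pos": [0,0.004,0.006],"twist": 0},{"delta_pos": [0,0.004,0.009],"twist": 0},{"delta_pos": [0,0.004,0.011],"twist": 0},{"delta_pos": [0,0.004,0.0125],"twist": 0},{"delta_pos": [0,0.004,0.0135],"twist": 0},{"delta_pos": [0,0.004,0.0135],"twist": 0}]'

```text
clock: 12.08
ee_pos: [546.0, -141.1, 19.9]
tool_rot: [-3.129, -0.279, 0.002]
contact_force: [-6.7, 1.8, 11.5]
width: 0.005
grasp_force: 5.9
```

>>> move_arm --plan '[{"delta_pos": [0,0,-0.005],"twist": 0},{"delta_pos": [0,0,-0.03],"twist": 0},{"delta_pos": [0,0,-0.08],"twist": 0},{"delta_pos": [0,0,-0.13],"twist": 0},{"delta_pos": [0,0.05,-0.18],"twist": 0},{"delta_pos": [0,0.1,-0.2],"twist": 0},{"delta_pos": [-0.03,0.15,-0.2],"twist": 0},{"delta_pos": [-0.06,0.2,-0.2],"twist": 0},{"delta_pos": [-0.06,0.2,-0.2],"twist": 0}]'

```text
clock: 13.2
ee_pos: [520.7, -351.8, 217.7]
tool_rot: [3.13, 0.27, -0.001]
contact_force: [0.6, 0.4, 0.2]
width: 0.004
grasp_force: 0.0
```

```bash
python3 - <<'E'
from h import *
p=vision.grab_frame("top"); q=vision.grab_frame("side")
a=cv2.resize(p["frame"][140:260,140:340],(667,400))
cv2.imwrite("pics/end.png",a[:,:,::-1])
o=manip.get_obs();print(o["ee_pos"],o["contact_force"],o["clock"])
print(q["frame"][258:284:6,246:282:6].mean(2).astype(int))
E
```

```text
[ 522.01347026 -348.70538899  217.66908323] [-0.04966485  0.4694119   0.26213747] 13.3
[[ 92  77  75 231 232 216]
 [100 234 192 233 233 212]
 [233 180  21  33  15 210]
 [233 152 108 100 123 212]
 [194 198 201 197 201 191]]
```

View pics/end.png

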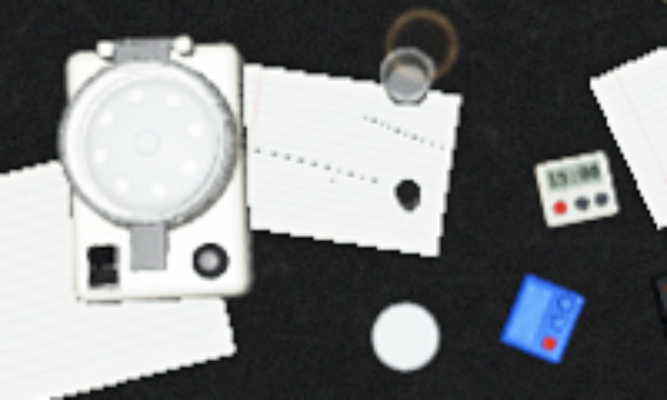

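The lid is still shut, with its tab at (150,245). The rocker is on at (103,265), the white timer is in place at (577,188), and the arm is clear.

```bash
python3 -c "
from workcell import manip
print(manip.close_job())"
```

```text
the job is handed in; nothing more can be done
None
```

The job is handed in at about 13 s: the last picture shows the lid shut and the rocker on. The timer's left key was pressed to its stop (19.9 mm, 11.5 N) and released, though its display wasn't read to confirm the clock is running.

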